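# Clamp a lino block in the registration jig with its splined key

## Task

Push the carved lino block square and flush into the inner corner of the jig's metal fence, then take the red-handled key from its wooden stand, turn it until its cross-shaped splines line up with the slots of the brass socket, and slide it fully home. Keep hold of the key and keep pressing it straight down so that the sprung blue clamp's pad bears firmly on the block, and finish like that, still gripping and pressing through the key alone. Leave the ink jar, the roller and the gouge where they are.

Things in the scene. Friction and masses are not known exactly. Their poses are not given: they have to be found in the camera images.
- jig: Fixed jig: plywood bed (x -100 to 115, y -85 to 105 mm, 10 mm thick) with an L of aluminium fence 15 mm wide, 16 mm high on it. Origin at table level under the centre of a block that is home; x, y along the fences, z up. The block must touch the fence faces at x +50 and y +40 mm, so push it to +x and +y; its -x and -y sides are free. Clamp and socket axis: x 85, y 75 mm.
- block: Loose grey-brown lino block on wood, 100 (x) x 80 (y) x 22 mm, 0.11 to 0.23 kg, lying on the bed 15 to 45 mm short of home in x and y, up to 0.2 rad askew. Origin at the centre of its underside (10 mm above the table). Home: origin over the jig's, axes along the jig's.
- clamp (a joint): Downward travel of the blue clamp (m): 0 = sprung up at rest, 0.008 = pad touching a block that is home, hard stop at 0.0135. It carries the brass socket down. It takes about 3 N to start it, 7 N to reach the block; from there the pad, itself sprung (1.5 N at first, then 1.5 N/mm, up to 4.5 mm), bears on it: about 15 N in all at 0.011.
- clamp_pad (a point): Centre of the underside of the black pad (18 mm across) on a small spring plunger at the end of the blue arm; 40 mm above the table at rest, over jig x 35, y 25 mm, 15 mm inside the corner of a block that is home. The arm, 18 mm wide, top 52 mm above the table, runs diagonally over the fence corner from under the socket.
- hub: Brass socket on the clamp, 52 mm across, 28 mm high. Origin on its axis at its underside, 52 mm above the table at rest; z up. Two crossing slots along its x and y, 34 mm long, 13 wide, 24 deep: black floor 4 mm, rim 28 mm above the origin. Turned at random; turns about z with 0.04 N m of friction and stays. The key fits at any quarter turn.
- key: Loose key, 0.14 to 0.22 kg. Origin at its tip on the axis, z up. Upwards from the tip: cross of splines along x and y, 30 mm across, 9 mm thick up to 34 mm (tapered to 24 x 3 mm over the lowest 8 mm); dark flange 48 mm across, 34 to 42 mm; red grip bar 50 (x) x 18 (y) mm, 42 to 78 mm. Starts upright in the stand. Fully home, its tip is 4 mm above the hub's origin.
- stand: Fixed wooden stand block 64 x 64 x 44 mm with a round hole 34 mm wide; origin at the centre of its underside. The key hangs in the hole with its flange on the top face, key origin 10 mm above the table; lift it 40 mm or more to be clear.
- jar: Bystander: ink jar, 60 mm in diameter, 65 mm high, origin at the centre of its base.
- brayer: Bystander: red ink roller 90 mm wide with a wooden handle, about 150 mm long along its x, 32 mm high, lying down; origin near mid-length at the table.
- gouge: Bystander: lino gouge lying down, wooden handle and steel blade, 115 mm long along its x, 22 mm high, origin at the joint of handle and blade.

How it is judged:
On the way, in this order (a step that is already met when the one before it is completed fails the run):
1. the block is square and flush in the fence corner (x of block in the frame of jig between -0.003 and 0.003 m and y of block in the frame of jig between -0.003 and 0.003 m and angle between the x axis of block and the x axis of jig, either way round below 0.035 rad and z of block in the frame of jig below 0.014 m), for 0.2 s.
2. then the key is meshed and fully home in the brass socket (z of key in the frame of hub between 0 and 0.008 m and horizontal distance between key and hub below 0.005 m and angle between the z axis of key and the z axis of hub, either way round below 0.1 rad), for 0.2 s.
At the end, for the whole second after the job is handed in: Block within 3 mm of both fences and 0.035 rad of square; key tip within 4 mm of the socket floor, 5 mm of its axis; gripped (over 2 N) and pressing the socket (over 3 N); clamp down over 8.5 mm, its pad on the block with over 2.5 N; robot not touching clamp or socket (all of step 1 and all of step 2 and value of joint clamp above 0.0085 m and contact force between clamp and block above 2.5 N and contact force between key and hub above 3 N and contact force between the fingers and key above 2 N and contact force between each of the arm, the fingers and clamp below 0.5 N); the arm keeps its last pose, push and grip.
It fails at once if the jar was disturbed (distance of jar from where it was at the start of the episode above 0.03 m).
It fails at once if the brayer was disturbed (distance of brayer from where it was at the start of the episode above 0.03 m).
It fails at once if the gouge was disturbed (distance of gouge from where it was at the start of the episode above 0.03 m).
It fails at once if the block was crushed under the clamp (contact force between clamp and block above 80 N).
It also fails if it takes over 72 s, if anything falls off the work surface, if the arm or the gripper's body presses on something with over 40 N, if the wrist force passes 120 N, or if a joint passes its speed limit or range.

## Robot

A 6-joint arm with a two-finger parallel gripper is mounted at the origin on the work surface. World frame = base frame: x ahead of the robot, y to its left, z up, the work surface at z = 0. Lengths are in m, angles in rad, forces in N, time in s.
With the tool pointing down it reaches from about 0.35 to 0.975 m from the base axis. Payload 4.9 kg.
Tool frame: the origin (TCP) lies midway between the tips of the shut fingers; the grasp point (between the pads) lies 19 mm behind it; z points along the fingers, y is the line along which they close (so a half turn about z gives the same grasp; the last joint's range is limited). The gripper opens to 85 mm and grips with 20 to 120 N. Pads are 22 mm wide; open, the fingers measure 114 mm over their backs; the gripper's body (76 mm by 85 mm) begins 54 mm behind the grasp point. The pads swing forward as they close: fully open they stand 13 mm farther back than shut.
Start: joints at [-1.241, 0.053, 1.613, -0, 1.476, -0.119], TCP at [0.271, -0.563, 0.231] pointing down, gripper open.
Joint ranges: [-3.01, 3.01], [-1.01, 2.22], [0.06, 2.58], [-1.02, 4.17], [0.09, 2.62], [-3.14, 3.14]. Speed limits (rad/s): [2.57, 2.57, 3.14, 3.14, 3.14, 3.14].

## Interface

Orientations are given as a rotation vector (axis times angle).
In Python, from station import ctrl gives the robot as it stands.
- The arm moves only by the tool drive_tool, never from a script. Its argument "targets" is a list of rows, each an object of numbers: "tx", "ty", "tz": the shift along the tool's x, y, z in mm; "twist": the turn about the tool's z in degrees. In form: [{"tx": .., "ty": .., "tz": .., "twist": ..}, ...]. A call has 1 to 20 rows; each row is the pose to reach, as a shift and turn from the pose commanded when the call began, along the tool's axes at that moment; what a row does not reach only later rows make up. A row lasts 1/12 s, in which the tool goes at most 41.7 mm and 7.16 degrees, less where a joint would pass 70% of its speed; a pose out of reach is approached as far as the arm can. A call with a gripper value outside its range is refused whole. "hand" is the closure in counts, from 0 (fully open) to 255 (shut), set as the call begins (left out, the last holds). The fingers move at their own pace and stop on an object; "newtons" is the grip in N (left out, the last holds). Time passes only in rows, so rows that repeat a pose let the fingers close. It gives the time, the measured TCP pose, the force, the opening and the grip force at its end, in the units of the state.
- ctrl.state(): the state, without advancing time (a new reading comes with each control period).
- ctrl.snapshot(name): name is "side" or "top" or "wrist"; returns the picture (400x640x3 uint8, red, green, blue); there is no depth.
- ctrl.calibration(name): a dict with "fx", "fy", "cx", "cy" (pixels), "camera_from_world" (4x4, takes a point from world to camera coordinates); the wrist camera has in their place "mount" (4x4, takes a point from camera to tool coordinates, whose origin is the TCP and whose axes are the flange's). Camera axes: x right, y down, z forward; pixel columns grow to the right and rows downward; lengths in m; the calibration is good to about 2 mm. A picture is of the moment at which its call begins: read the wrist's pose just before it. calibration takes no time and is no camera call.
- ctrl.close_job(): hands the job in; it is judged then, once.
The state is a dict: "clock": time; "joints": joint angles; "qvel": joint speeds; "tau": joint torques, N m; "eef_pos": TCP position; "ee_rot": TCP orientation; "force": force on the tool from outside, world axes, zero at the start; "moment": the same for the moment, N m; "gripper_width": opening from 0.0 (shut) to 1.0 (fully open); "finger_force": force on a finger pad.
Only numpy, scipy, OpenCV 4.12 (cv2) and the standard library are available. Lean on these libraries where they do the work, as an engineer would, in place of code of your own. Each camera call takes 0.05 s, during which the arm holds its last target. There are 200 camera calls.

## Working session

There is one attempt and no reset: what is moved stays moved. The work goes in short steps, Python scripts to look and compute and a tool call to move; the robot and the scene stay as the last step left them, time stands still between calls to the robot, and variables do not carry over. Pictures are saved under pics/ and viewed, at most 10 in all, crops included, and the job is handed in when it is done.

Besides the shell and the picture viewer there is one more tool, called after ">>>" in YAML: its name, and indented under it one key for each argument. drive_tool: Moves the arm, as the interface text tells. Its arguments: {"type":"object","properties":{"targets":{"type":"array"},"hand":{"type":"number"},"newtons":{"type":"number"}},"required":["targets"]}

```bash
mkdir -p pics; ls; python3 - <<'E'
from station import ctrl
import cv2,numpy as np
np.set_printoptions(precision=4,suppress=True)
s=ctrl.state();print({k:s[k] for k in('clock','eef_pos','ee_rot','force','gripper_width')})
for n in('top','side','wrist'):
    im=ctrl.snapshot(n);cv2.imwrite(f'pics/{n}0.png',im[...,::-1]);c=ctrl.calibration(n);print(n,c)
E
```

```text
pics
{'clock': 0.0, 'eef_pos': array([ 0.271 , -0.5625,  0.2301]), 'ee_rot': array([-3.0608, -0.6986,  0.0003]), 'force': array([0.1462, 0.1812, 0.192 ]), 'gripper_width': 1.001685469013201}
top {'fx': 472.26630088385224, 'fy': 472.26630088385224, 'cx': 314.92506048311594, 'cy': 196.29761519450847, 'camera_from_world': array([[-0.0277, -0.9995, -0.0183,  0.0147],
       [-0.9854,  0.0303, -0.1676,  0.6296],
       [ 0.1681,  0.0134, -0.9857,  1.2665],
       [ 0.    ,  0.    ,  0.    ,  1.    ]])}
side {'fx': 396.3334037201029, 'fy': 396.3334037201029, 'cx': 314.2976410414442, 'cy': 202.54966520226714, 'camera_from_world': array([[-0.9904, -0.136 ,  0.0241,  0.5979],
       [-0.0937,  0.5335, -0.8406,  0.1154],
       [ 0.1014, -0.8348, -0.5412,  0.9947],
       [ 0.    ,  0.    ,  0.    ,  1.    ]])}
wrist {'fx': 311.768385937438, 'fy': 311.768385937438, 'cx': 323.0053353035496, 'cy': 201.36171423590147, 'mount': array([[ 0.    , -0.955 , -0.2968,  0.0752],
       [ 1.    , -0.0001,  0.0004,  0.0005],
       [-0.0004, -0.2968,  0.955 , -0.1419],
       [ 0.    ,  0.    ,  0.    ,  1.    ]])}
```

View pics/top0.png

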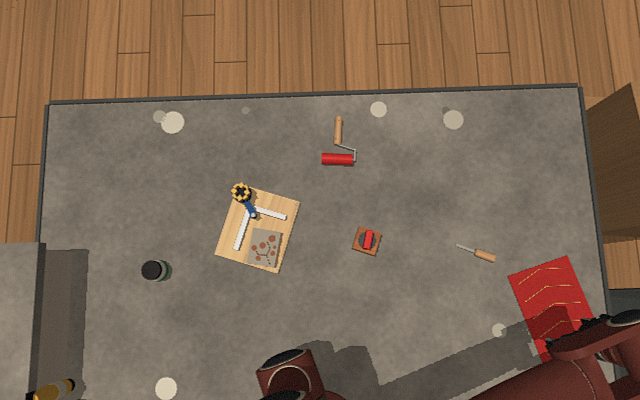

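View pics/side0.png

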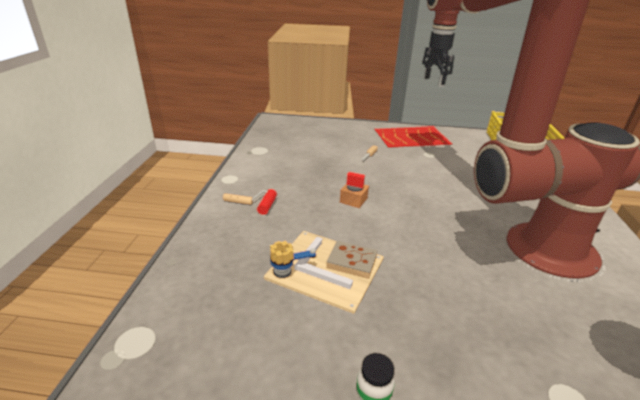

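The top view shows the socket at (241,192), fence corner near (250,209), block at about (265,246), key and stand at (367,240), jar (155,270), brayer (338,140) and gouge (477,252). The side view agrees.

```bash
cat >h.py <<'E'
from station import ctrl
import cv2,numpy as np
from scipy.spatial.transform import Rotation as R
np.set_printoptions(precision=4,suppress=True)
def cam(n,s=None):
    c=ctrl.calibration(n);K=np.array([[c['fx'],0,c['cx']],[0,c['fy'],c['cy']],[0,0,1]])
    if n!='wrist': return K,c['camera_from_world']
    s=s or ctrl.state();T=np.eye(4);T[:3,:3]=R.from_rotvec(s['ee_rot']).as_matrix();T[:3,3]=s['eef_pos']
    return K,np.linalg.inv(T@c['mount'])
def ray(KT,px,z):
    K,T=KT;W=np.linalg.inv(T);px=np.atleast_2d(np.array(px,float))
    d=(W[:3,:3]@np.linalg.inv(K)@np.c_[px,np.ones(len(px))].T).T;o=W[:3,3]
    return o+d*((z-o[2])/d[:,2])[:,None]
def proj(KT,p):
    K,T=KT;p=np.atleast_2d(p);q=(K@(p@T[:3,:3].T+T[:3,3]).T).T;return q[:,:2]/q[:,2:]
def tool(p,yaw=None):
    "target TCP (world) -> tx,ty,tz mm from the present pose; yaw = tool y axis yaw (mod pi)"
    s=ctrl.state();M=R.from_rotvec(s['ee_rot']).as_matrix();d=M.T@(np.array(p)-s['eef_pos'])*1000
    ty=np.arctan2(M[1,1],M[0,1]);o=[d.round(1)]
    if yaw is not None:
        a=-(yaw-ty);o.append(np.degrees((a+np.pi/2)%np.pi-np.pi/2).round(2))
    return o
def snap(n,name):
    s=ctrl.state();im=ctrl.snapshot(n)[...,::-1].copy();cv2.imwrite(f'pics/{name}.png',im);return im,cam(n,s)
E
python3 - <<'E'
from h import *
c=cam('top')
for n,p,z in(('hub',(241,192),.08),('corner',(250,209),.026),('fA',(238,248),.026),('fB',(286,218),.026),('block',(265,246),.032),('key',(368,240),.088),('stand',(367,241),.044),('jar',(154,270),.065),('bray',(338,150),.02)): print(n,ray(c,p,z))
s=ctrl.state();print(R.from_rotvec(s['ee_rot']).as_matrix())
E
```

```text
hub [[0.6435 0.1988 0.08  ]]
corner [[0.6035 0.1825 0.026 ]]
fA [[0.4938 0.2168 0.026 ]]
fB [[0.5746 0.0804 0.026 ]]
block [[0.4968 0.14   0.032 ]]
key [[ 0.5011 -0.1427  0.088 ]]
stand [[ 0.5016 -0.144   0.044 ]]
jar [[0.4384 0.4385 0.065 ]]
bray [[ 0.7701 -0.0742  0.02  ]]
[[ 0.901   0.4339 -0.0005]
 [ 0.4339 -0.901   0.0015]
 [ 0.0002 -0.0016 -1.    ]]
```

>>> drive_tool:
  targets:
    - {"tx": 390,"ty": -281,"tz": -20}
    - {"tx": 390,"ty": -281,"tz": -20}
    - {"tx": 390,"ty": -281,"tz": -20}
    - {"tx": 390,"ty": -281,"tz": -20}
    - {"tx": 390,"ty": -281,"tz": -20}
    - {"tx": 390,"ty": -281,"tz": -20}
    - {"tx": 390,"ty": -281,"tz": -20}
    - {"tx": 390,"ty": -281,"tz": -20}
    - {"tx": 390,"ty": -281,"tz": -20}
    - {"tx": 390,"ty": -281,"tz": -20}
    - {"tx": 390,"ty": -281,"tz": -20}
    - {"tx": 390,"ty": -281,"tz": -20}
    - {"tx": 390,"ty": -281,"tz": -20}
    - {"tx": 390,"ty": -281,"tz": -20}
    - {"tx": 390,"ty": -281,"tz": -20}

```text
$.targets[0]: bad value
```

```bash
python3 - <<'E'
from h import *
im,c=snap('wrist','key1');np.savez('key1.npz',K=c[0],T=c[1]);s=ctrl.state();print(s['clock'],s['eef_pos'],s['joints'])
print(tool((.541,.15,.25),np.radians(-16)))
E
```

```text
0.2 [ 0.271  -0.5627  0.2305] [-1.241   0.0531  1.6137 -0.      1.476  -0.119 ]
[array([ 552.5, -525. ,  -18.7]), np.float64(-48.28)]
```

View pics/key1.png

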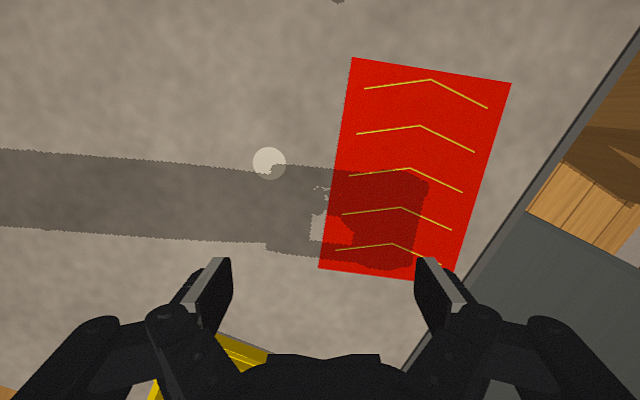

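The wrist view shows only the start area (red mat), because the move was refused. Probably every row needs all four keys.

>>> drive_tool:
  targets:
    - {"tx": 390,"ty": -281,"tz": -20,"twist": 0}
    - {"tx": 390,"ty": -281,"tz": -20,"twist": 0}
    - {"tx": 390,"ty": -281,"tz": -20,"twist": 0}
    - {"tx": 390,"ty": -281,"tz": -20,"twist": 0}
    - {"tx": 390,"ty": -281,"tz": -20,"twist": 0}
    - {"tx": 390,"ty": -281,"tz": -20,"twist": 0}
    - {"tx": 390,"ty": -281,"tz": -20,"twist": 0}
    - {"tx": 390,"ty": -281,"tz": -20,"twist": 0}
    - {"tx": 390,"ty": -281,"tz": -20,"twist": 0}
    - {"tx": 390,"ty": -281,"tz": -20,"twist": 0}
    - {"tx": 390,"ty": -281,"tz": -20,"twist": 0}
    - {"tx": 390,"ty": -281,"tz": -20,"twist": 0}
    - {"tx": 390,"ty": -281,"tz": -20,"twist": 0}
    - {"tx": 390,"ty": -281,"tz": -20,"twist": 0}
    - {"tx": 390,"ty": -281,"tz": -20,"twist": 0}
    - {"tx": 390,"ty": -281,"tz": -20,"twist": 0}

```text
clock: 1.53
eef_pos: [0.5001, -0.1417, 0.2511]
ee_rot: [3.063, 0.697, -0.001]
force: [-0.6, 0.1, 0.3]
gripper_width: 1.004
finger_force: 0.0
```

```bash
python3 - <<'E'
from h import *
im,c=snap('wrist','key2');np.savez('key2.npz',K=c[0],T=c[1]);s=ctrl.state();print(s['clock'],s['eef_pos'],s['joints'])
print(tool((.541,.15,.25),np.radians(-16)))
E
```

```text
1.5833 [ 0.5001 -0.1418  0.2511] [-0.4195 -0.213   1.8307 -0.0003  1.5243  0.7045]
[array([ 163. , -245.5,    1. ]), np.float64(-48.4)]
```

View pics/key2.png

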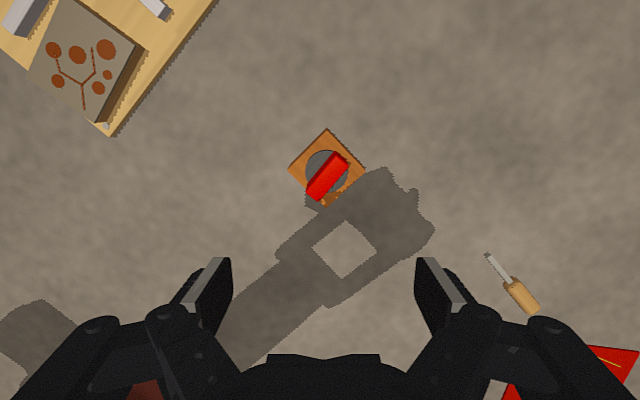

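The key's red bar is at (327,175), on its dark flange and wooden stand. The jig's lower edge is at upper left, and the gouge is at (510,285). Next I go over the jig.

>>> drive_tool:
  targets:
    - {"tx": 131,"ty": -194,"tz": 0,"twist": -48}
    - {"tx": 131,"ty": -194,"tz": 0,"twist": -48}
    - {"tx": 131,"ty": -194,"tz": 0,"twist": -48}
    - {"tx": 131,"ty": -194,"tz": 0,"twist": -48}
    - {"tx": 131,"ty": -194,"tz": 0,"twist": -48}
    - {"tx": 131,"ty": -194,"tz": 0,"twist": -48}
    - {"tx": 131,"ty": -194,"tz": 0,"twist": -48}
    - {"tx": 131,"ty": -194,"tz": 0,"twist": -48}
    - {"tx": 131,"ty": -194,"tz": 0,"twist": -48}
    - {"tx": 131,"ty": -194,"tz": 0,"twist": -48}
    - {"tx": 131,"ty": -194,"tz": 0,"twist": -48}

```text
clock: 2.5
eef_pos: [0.5345, 0.0896, 0.2513]
ee_rot: [2.517, 1.88, -0.0]
force: [-0.5, 0.7, 0.1]
gripper_width: 1.002
finger_force: 0.0
```

```bash
python3 - <<'E'
from h import *
im,c=snap('wrist','jig1');np.savez('jig1.npz',K=c[0],T=c[1]);s=ctrl.state();print(s['clock'],s['eef_pos'],s['joints'])
cv2.imwrite('pics/jig1b.png',cv2.resize(im[0:350,110:550],None,fx=1.7,fy=1.7))
k=cv2.imread('pics/key2.png');z=np.load('key2.npz');kc=(z['K'],z['T'])
b=k.astype(int);roi=np.zeros(k.shape[:2],bool);roi[120:220,270:390]=1
red=(b[...,2]-np.maximum(b[...,1],b[...,0])>90)&roi&(b[...,1]<60)
v=b[...,2][red];print(np.histogram(v,8))
for t in (0,200,225):
    m=(red&(b[...,2]>=t)).astype(np.uint8)
    cs,_=cv2.findContours(m,0,2)
    if cs:
        q=cv2.boxPoints(cv2.minAreaRect(max(cs,key=cv2.contourArea)));w=ray(kc,q,.088);print(t,q.round(1).tolist(),w[:,:2].mean(0),np.linalg.norm(np.diff(w,axis=0),axis=1),[np.degrees(np.arctan2(*(w[i+1]-w[i])[[1,0]])) for i in(0,1)])
E
```

```text
2.55 [0.5345 0.0898 0.2513] [ 0.0291 -0.1578  1.7822 -0.      1.5171  0.3163]
(array([ 38, 144,  32,  27,  25,  30, 257, 484]), array([109.   , 122.875, 136.75 , 150.625, 164.5  , 178.375, 192.25 ,
       206.125, 220.   ]))
0 [[301.5, 189.39999389648438], [334.29998779296875, 150.10000610351562], [350.6000061035156, 163.6999969482422], [317.79998779296875, 203.0]] [ 0.5068 -0.1422] [0.0515 0.0211 0.0522] [np.float64(-13.925052414774925), np.float64(-103.83059184098154)]
200 [[305.29998779296875, 191.8000030517578], [335.3999938964844, 155.5], [347.6000061035156, 165.60000610351562], [317.6000061035156, 201.89999389648438]] [ 0.5051 -0.1435] [0.0476 0.0158 0.0481] [np.float64(-13.577463432588797), np.float64(-103.79061468607946)]
```

View pics/jig1b.png

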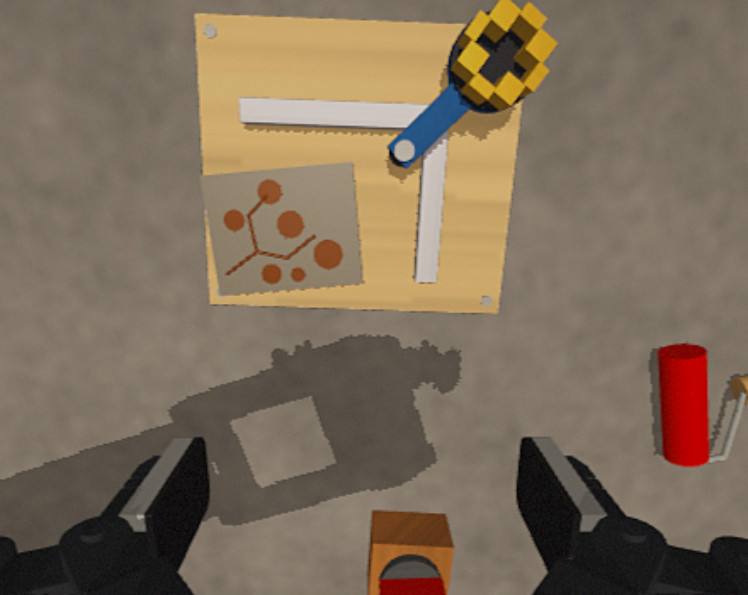

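The jig shows clearly. In this crop the bed corners are at (195,14), (210,304) and (499,313), and the block corners at (201,177), (352,163), (364,282) and (218,296). The hub is near (503,55), the pad end near (403,150).

```bash
python3 - <<'E'
from h import *
z=np.load('jig1.npz');c=(z['K'],z['T']);f=lambda p:np.array(p,float)/1.7+[110,0]
w=ray(c,f([(195,14),(210,304),(499,313)]),.010)[:,:2]
L=np.array([(-.1,.105),(-.1,-.085),(.115,-.085)])
H=(L-L.mean(0)).T@(w-w.mean(0));a=np.arctan2(H[0,1]-H[1,0],H[0,0]+H[1,1])
Rj=np.array([[np.cos(a),-np.sin(a)],[np.sin(a),np.cos(a)]]);t=w.mean(0)-Rj@L.mean(0)
print('jig',t,np.degrees(a),'res',(w-(L@Rj.T+t))*1000)
tj=lambda p:(p-t)@Rj
b=ray(c,f([(201,177),(352,163),(364,282),(218,296)]),.032)[:,:2];bj=tj(b)*1000
print('block corners',bj,'c',bj.mean(0),'ang',[np.degrees(np.arctan2(*(d[::-1]))) for d in(bj[1]-bj[0],bj[2]-bj[3])])
print('fence inner',tj(ray(c,f([(240,122),(400,128),(422,170),(415,281)]),.026)[:,:2])*1000)
print('hub',Rj@[.085,.075]+t)
np.savez('jig.npz',t=t,R=Rj,a=a)
im=cv2.imread('pics/jig1.png');h=cv2.cvtColor(im,cv2.COLOR_BGR2HSV)
m=cv2.inRange(h,(18,150,90),(32,255,255));m[:,:360]=0;m[90:]=0;m[:,450:]=0
p=cv2.findNonZero(m);(x,y),r=cv2.minEnclosingCircle(p);print(x,y,r,ray(c,(x,y),.078))
# wanted TCP for y push start: jig (bx,-?)
E
```

```text
jig [0.544  0.1565] -18.309673739314245 res [[ 0.1767 -0.9997]
 [ 0.0882  0.4636]
 [-0.2648  0.5361]]
block corners [[-95.1106   5.4247]
 [  2.8283  17.1845]
 [ 13.1343 -60.2478]
 [-87.9168 -73.3055]] c [-41.7662 -27.736 ] ang [np.float64(6.846897296356771), np.float64(7.362898312487294)]
fence inner [[-69.8428  39.9786]
 [ 33.0757  39.6807]
 [ 48.9328  14.4307]
 [ 48.8733 -59.547 ]]
hub [0.6482 0.201 ]
399.5 37.5 42.029850006103516 [[0.639  0.1976 0.078 ]]
```

```bash
cat >>h.py <<'E'
def jig(x,y):
    z=np.load('jig.npz');return z['R']@np.array([x,y])/1000+z['t']
JA=-18.3
E
python3 - <<'E'
from h import *
print(tool((*jig(-42,-98),.012),np.radians(JA)))
E
```

```text
[array([-29.9, -55. , 239.3]), np.float64(1.84)]
```

>>> drive_tool:
  targets:
    - {"tx": -30,"ty": -55,"tz": 40,"twist": 1.8}
    - {"tx": -30,"ty": -55,"tz": 80,"twist": 1.8}
    - {"tx": -30,"ty": -55,"tz": 120,"twist": 1.8}
    - {"tx": -30,"ty": -55,"tz": 160,"twist": 1.8}
    - {"tx": -30,"ty": -55,"tz": 195,"twist": 1.8}
    - {"tx": -30,"ty": -55,"tz": 220,"twist": 1.8}
    - {"tx": -30,"ty": -55,"tz": 235,"twist": 1.8}
    - {"tx": -30,"ty": -55,"tz": 239,"twist": 1.8}
    - {"tx": -30,"ty": -55,"tz": 239,"twist": 1.8}
    - {"tx": -30,"ty": -55,"tz": 239,"twist": 1.8}
  hand: 120
  newtons: 40

```text
clock: 3.38
eef_pos: [0.4746, 0.0772, 0.0137]
ee_rot: [2.543, 1.843, 0.003]
force: [0.0, -0.8, 0.1]
gripper_width: 0.529
finger_force: 0.0
```

>>> drive_tool:
  targets:
    - {"tx": 8,"ty": 0,"tz": 0,"twist": 0}
    - {"tx": 14,"ty": 0,"tz": 0,"twist": 0}
    - {"tx": 18,"ty": 0,"tz": 0,"twist": 0}
    - {"tx": 22,"ty": 0,"tz": 0,"twist": 0}
    - {"tx": 26,"ty": 0,"tz": 0,"twist": 0}
    - {"tx": 30,"ty": 0,"tz": 0,"twist": 0}
    - {"tx": 34,"ty": 0,"tz": 0,"twist": 0}
    - {"tx": 38,"ty": 0,"tz": 0,"twist": 0}
    - {"tx": 40,"ty": 0,"tz": 0,"twist": 0}
    - {"tx": 42,"ty": 0,"tz": 0,"twist": 0}
    - {"tx": 44,"ty": 0,"tz": 0,"twist": 0}
    - {"tx": 45,"ty": 0,"tz": 0,"twist": 0}
    - {"tx": 46,"ty": 0,"tz": 0,"twist": 0}
    - {"tx": 46,"ty": 0,"tz": 0,"twist": 0}

```text
clock: 4.55
eef_pos: [0.4876, 0.1215, 0.0123]
ee_rot: [-2.543, -1.844, -0.0]
force: [-0.4, 0.1, -0.4]
gripper_width: 0.53
finger_force: 0.0
```

```bash
python3 - <<'E'
from h import *
z=np.load('jig.npz');s=ctrl.state();print((s['eef_pos'][:2]-z['t'])@z['R']*1000,s['eef_pos'],s['force'],s['force'][:2]@z['R'])
E
```

```text
[-42.4954 -51.0125] [0.4876 0.1215 0.0123] [-0.4183  0.1437 -0.3537] [-0.4423  0.005 ]
```

>>> drive_tool:
  targets:
    - {"tx": 1,"ty": 0,"tz": 0,"twist": 0}
    - {"tx": 2,"ty": 0,"tz": 0,"twist": 0}
    - {"tx": 2,"ty": 0,"tz": 0,"twist": 0}

```text
clock: 4.8
eef_pos: [0.4878, 0.1224, 0.0122]
ee_rot: [2.542, 1.844, -0.004]
force: [-1.6, -4.0, 2.6]
gripper_width: 0.528
finger_force: 2.5
```

```bash
python3 - <<'E'
from h import *
z=np.load('jig.npz');s=ctrl.state();print((s['eef_pos'][:2]-z['t'])@z['R']*1000,s['force'][:2]@z['R'])
im,c=snap('wrist','p1');cv2.imwrite('pics/p1c.png',im)
E
```

```text
[-42.6111 -50.0703] [-0.2606 -4.3243]
```

View pics/p1.png

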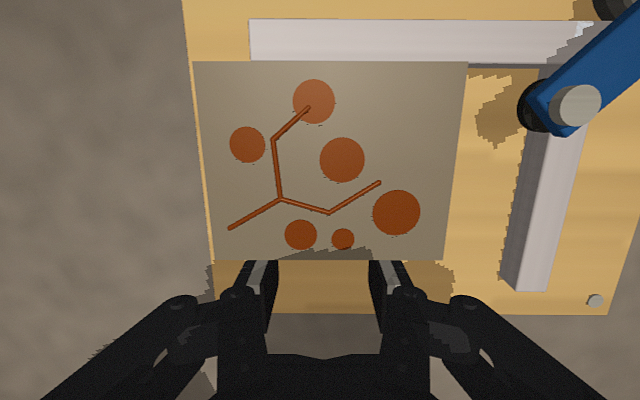

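The block now lies flat along the y fence (top edge, row 62), with the x fence still a gap away to the right. Next I turn and push along +x.

>>> drive_tool:
  targets:
    - {"tx": -10,"ty": 0,"tz": -5,"twist": 0}
    - {"tx": -15,"ty": -10,"tz": -40,"twist": 0}
    - {"tx": -10,"ty": -30,"tz": -70,"twist": 7}
    - {"tx": 0,"ty": -50,"tz": -70,"twist": 14}
    - {"tx": 15,"ty": -72,"tz": -70,"twist": 21}
    - {"tx": 30,"ty": -72,"tz": -70,"twist": 28}
    - {"tx": 46,"ty": -72,"tz": -70,"twist": 35}
    - {"tx": 46,"ty": -72,"tz": -70,"twist": 42}
    - {"tx": 46,"ty": -72,"tz": -70,"twist": 49}
    - {"tx": 46,"ty": -72,"tz": -70,"twist": 56}
    - {"tx": 46,"ty": -72,"tz": -70,"twist": 63}
    - {"tx": 46,"ty": -72,"tz": -60,"twist": 70}
    - {"tx": 46,"ty": -72,"tz": -45,"twist": 77}
    - {"tx": 46,"ty": -72,"tz": -30,"twist": 84}
    - {"tx": 46,"ty": -72,"tz": -12,"twist": 90}
    - {"tx": 46,"ty": -72,"tz": -2,"twist": 90}
    - {"tx": 46,"ty": -72,"tz": 0,"twist": 90}
    - {"tx": 46,"ty": -72,"tz": 0,"twist": 90}

```text
clock: 6.35
eef_pos: [0.4334, 0.189, 0.0118]
ee_rot: [3.103, -0.491, -0.002]
force: [-0.1, 0.9, 0.4]
gripper_width: 0.532
finger_force: 0.0
```

```bash
python3 - <<'E'
from h import *
z=np.load('jig.npz');s=ctrl.state();print((s['eef_pos'][:2]-z['t'])@z['R']*1000,s['force'],s['joints'],tool((*jig(-61,-4),.012),np.radians(JA+90)))
E
```

```text
[-115.1104   -3.9219] [-0.125   0.8595  0.3869] [ 0.2534 -0.0587  2.1214  0.0003  1.0804  2.1378] [array([54.1,  0.4, -0.3]), np.float64(0.33)]
```

>>> drive_tool:
  targets:
    - {"tx": 6,"ty": 0,"tz": 0,"twist": 0.3}
    - {"tx": 10,"ty": 0,"tz": 0,"twist": 0.3}
    - {"tx": 14,"ty": 0,"tz": 0,"twist": 0.3}
    - {"tx": 18,"ty": 0,"tz": 0,"twist": 0.3}
    - {"tx": 22,"ty": 0,"tz": 0,"twist": 0.3}
    - {"tx": 26,"ty": 0,"tz": 0,"twist": 0.3}
    - {"tx": 30,"ty": 0,"tz": 0,"twist": 0.3}
    - {"tx": 34,"ty": 0,"tz": 0,"twist": 0.3}
    - {"tx": 38,"ty": 0,"tz": 0,"twist": 0.3}
    - {"tx": 42,"ty": 0,"tz": 0,"twist": 0.3}
    - {"tx": 45,"ty": 0,"tz": 0,"twist": 0.3}
    - {"tx": 48,"ty": 0,"tz": 0,"twist": 0.3}
    - {"tx": 50,"ty": 0,"tz": 0,"twist": 0.3}
    - {"tx": 52,"ty": 0,"tz": 0,"twist": 0.3}
    - {"tx": 53,"ty": 0,"tz": 0,"twist": 0.3}
    - {"tx": 53,"ty": 0,"tz": 0,"twist": 0.3}

```text
clock: 7.68
eef_pos: [0.484, 0.1729, 0.0122]
ee_rot: [-3.101, 0.502, 0.002]
force: [-3.6, 1.2, 2.6]
gripper_width: 0.528
finger_force: 1.6
```

>>> drive_tool:
  targets:
    - {"tx": 1,"ty": 0,"tz": 0,"twist": 0}
    - {"tx": 1.5,"ty": 0,"tz": 0,"twist": 0}
    - {"tx": 1.5,"ty": 0,"tz": 0,"twist": 0}

```text
clock: 7.93
eef_pos: [0.484, 0.1729, 0.0121]
ee_rot: [-3.101, 0.502, 0.007]
force: [-8.3, 1.8, 6.1]
gripper_width: 0.528
finger_force: 4.3
```

```bash
python3 - <<'E'
from h import *
z=np.load('jig.npz');s=ctrl.state();print((s['eef_pos'][:2]-z['t'])@z['R']*1000,s['force'][:2]@z['R'])
E
```

```text
[-62.1005  -3.3147] [-8.4104 -0.8863]
```

>>> drive_tool:
  targets:
    - {"tx": -8,"ty": 0,"tz": 0,"twist": 0}
    - {"tx": -10,"ty": 0,"tz": -30,"twist": 0}
    - {"tx": -5,"ty": -10,"tz": -70,"twist": 0}
    - {"tx": 5,"ty": -20,"tz": -110,"twist": 0}
    - {"tx": 17,"ty": -30,"tz": -150,"twist": 0}
    - {"tx": 30,"ty": -40,"tz": -180,"twist": 0}
    - {"tx": 30,"ty": -40,"tz": -190,"twist": 0}
    - {"tx": 30,"ty": -40,"tz": -190,"twist": 0}
    - {"tx": 30,"ty": -40,"tz": -190,"twist": 0}

```text
clock: 8.68
eef_pos: [0.5265, 0.2006, 0.2017]
ee_rot: [3.101, -0.502, 0.0]
force: [-0.7, 0.4, -0.9]
gripper_width: 0.529
finger_force: 0.0
```

```bash
python3 - <<'E'
from h import *
im,c=snap('wrist','hub1');np.savez('hub1.npz',K=c[0],T=c[1]);s=ctrl.state();print(s['clock'],s['eef_pos'],s['joints'])
p=proj(c,np.array([[*jig(85,75),.08],[*jig(0,0),.032]]));print(p)
x,y=p[0];x0=int(max(0,x-230));cv2.imwrite('pics/hub1b.png',im[0:330,x0:x0+440].repeat(1,0) if 0 else cv2.resize(im[0:330,x0:x0+440],None,fx=1.8,fy=1.8));print(x0)
E
```

```text
8.7333 [0.5255 0.2004 0.2   ] [ 0.2322 -0.0729  1.7902 -0.0003  1.4272  2.1239]
[[271.5279  50.6361]
 [358.5523 152.08  ]]
41
```

View pics/hub1b.png

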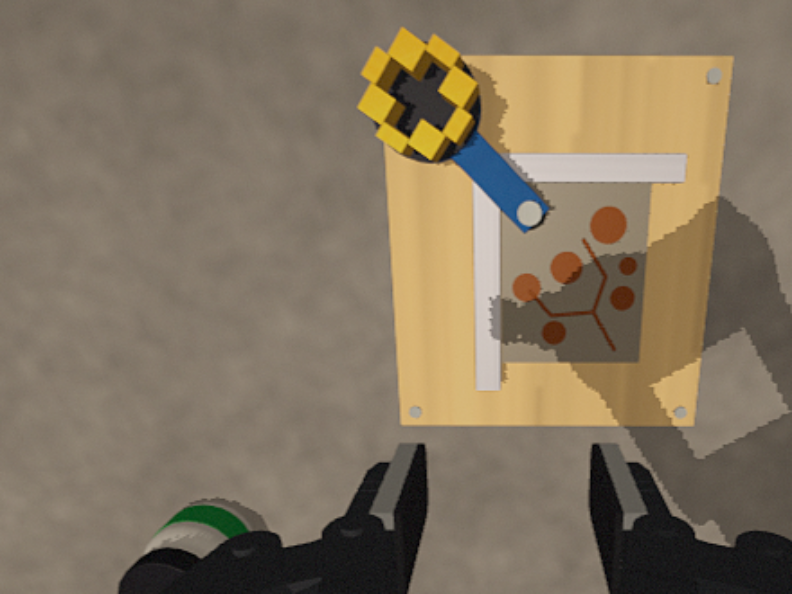

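The block sits flush against both fences. The hub is at about (420,97) in the crop, with its pad over the block corner. I'll rectify the hub rim to read its slot angle.

```bash
python3 - <<'E'
from h import *
im=cv2.imread('pics/hub1.png');z=np.load('hub1.npz');c=(z['K'],z['T']);h=jig(85,75)
# rectified at z=.08, jig axes: right=+x jig? use world-aligned jig axes, 0.1mm/px, x right y up
def rect(zz,S=400,mm=.18):
    co=np.array([[-1,1],[1,1],[1,-1],[-1,-1]])*S/2*mm
    w=np.array([[*jig(85+a,75+b),zz] for a,b in co]);src=proj(c,w).astype(np.float32)
    return cv2.warpPerspective(im,cv2.getPerspectiveTransform(src,np.float32([[0,0],[S,0],[S,S],[0,S]])),(S,S),flags=cv2.INTER_CUBIC)
a=rect(.08);b=rect(.056)
for q in(a,b):
    cv2.drawMarker(q,(200,200),(255,0,255),0,30,1)
cv2.imwrite('pics/rect.png',np.hstack([a,b]))
E
```

```text
(no output)
```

View pics/rect.png

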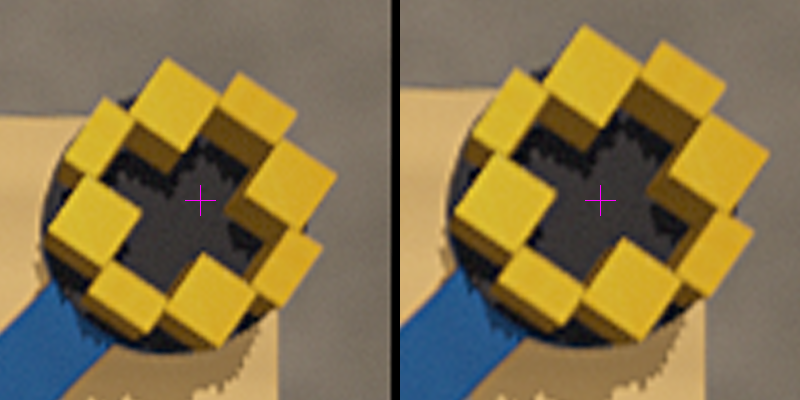

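The rectified rim shows the slot-end walls at (98,137), (257,108), (287,268) and (127,298). That puts the hub centre at jig (83.6,74.5) and the slots at about 37.1° world (mod 90). Now to the key.

>>> drive_tool:
  targets:
    - {"tx": 29,"ty": 338,"tz": 20,"twist": -4.6}
    - {"tx": 29,"ty": 338,"tz": 20,"twist": -4.6}
    - {"tx": 29,"ty": 338,"tz": 20,"twist": -4.6}
    - {"tx": 29,"ty": 338,"tz": 20,"twist": -4.6}
    - {"tx": 29,"ty": 338,"tz": 20,"twist": -4.6}
    - {"tx": 29,"ty": 338,"tz": 20,"twist": -4.6}
    - {"tx": 29,"ty": 338,"tz": 20,"twist": -4.6}
    - {"tx": 29,"ty": 338,"tz": 20,"twist": -4.6}
    - {"tx": 29,"ty": 338,"tz": 20,"twist": -4.6}
    - {"tx": 29,"ty": 338,"tz": 20,"twist": -4.6}
    - {"tx": 29,"ty": 338,"tz": 20,"twist": -4.6}
    - {"tx": 29,"ty": 338,"tz": 20,"twist": -4.6}

```text
clock: 9.73
eef_pos: [0.4473, -0.1276, 0.1809]
ee_rot: [-3.118, 0.375, 0.003]
force: [0.1, 0.3, 0.6]
gripper_width: 0.532
finger_force: 0.0
```

```bash
cat >bar.py <<'E'
from h import *
def bar(im,c,z,lo=170):
    b=im.astype(int);red=(b[...,2]-np.maximum(b[...,1],b[...,0])>90)&(b[...,1]<60)&(b[...,2]>=lo)
    cs,_=cv2.findContours(red.astype(np.uint8),0,2);k=max(cs,key=cv2.contourArea)
    q=cv2.boxPoints(cv2.minAreaRect(k));w=ray(c,q,z)
    return q.round().tolist(),w[:,:2].mean(0),np.linalg.norm(np.diff(w,axis=0),axis=1),[np.degrees(np.arctan2(*(w[i+1]-w[i])[[1,0]])) for i in(0,1)]
E
python3 - <<'E'
from bar import *
im,c=snap('wrist','key3');s=ctrl.state();print(s['clock'],s['eef_pos'],s['joints'][5])
im=im.copy();im[:,:150]=0;im[:,500:]=0
for lo in(0,150,185,200): print(lo,bar(im,c,.088,lo))
p=proj(c,(.505,-.1435,.088))[0].astype(int);print(p)
cv2.imwrite('pics/key3b.png',cv2.resize(im[max(0,p[1]-90):p[1]+90,p[0]-100:p[0]+100],None,fx=3,fy=3))
E
```

```text
9.7833 [ 0.4477 -0.1275  0.1814] 1.3714501667967116
0 ([[313.0, 92.0], [337.0, 92.0], [337.0, 160.0], [313.0, 160.0]], array([ 0.5047, -0.1439]), array([0.0171, 0.0486, 0.0182]), [np.float64(-103.71033551465747), np.float64(167.05941869121114)])
150 ([[313.0, 92.0], [337.0, 92.0], [337.0, 160.0], [313.0, 160.0]], array([ 0.5047, -0.1439]), array([0.0171, 0.0486, 0.0182]), [np.float64(-103.71033551465747), np.float64(167.05941869121114)])
185 ([[314.0, 92.0], [336.0, 92.0], [336.0, 159.0], [314.0, 159.0]], array([ 0.5051, -0.144 ]), array([0.0156, 0.0479, 0.0166]), [np.float64(-103.71033551465719), np.float64(167.00453981988588)])
200 ([[314.0, 93.0], [335.0, 93.0], [335.0, 158.0], [314.0, 158.0]], array([ 0.5052, -0.1436]), array([0.0149, 0.0464, 0.0159]), [np.float64(-103.71019816308734), np.float64(166.94965935836797)])
[324 126]
```

View pics/key3b.png

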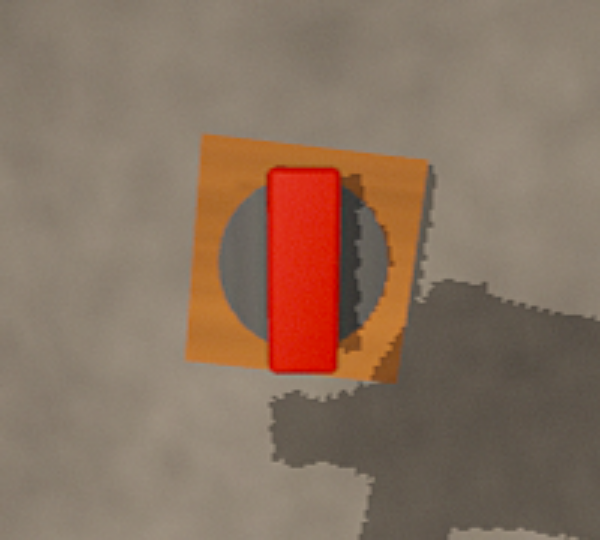

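The bar is at (0.505,-0.144), upright on its flange and aligned with the image columns. Its long axis sits at -13.5°.

```bash
python3 - <<'E'
from h import *
print(tool((.505,-.144,.056),np.radians(76.5)))
E
```

```text
[array([ 59.8,   2.6, 125.3]), np.float64(-0.16)]
```

>>> drive_tool:
  targets:
    - {"tx": 30,"ty": 2.5,"tz": 0,"twist": 0}
    - {"tx": 50,"ty": 2.5,"tz": 15,"twist": 0}
    - {"tx": 60,"ty": 2.5,"tz": 30,"twist": 0}
    - {"tx": 60,"ty": 2.5,"tz": 50,"twist": 0}
    - {"tx": 60,"ty": 2.5,"tz": 70,"twist": 0}
    - {"tx": 60,"ty": 2.5,"tz": 90,"twist": 0}
    - {"tx": 60,"ty": 2.5,"tz": 105,"twist": 0}
    - {"tx": 60,"ty": 2.5,"tz": 117,"twist": 0}
    - {"tx": 60,"ty": 2.5,"tz": 125,"twist": 0}
    - {"tx": 60,"ty": 2.5,"tz": 125,"twist": 0}
    - {"tx": 60,"ty": 2.5,"tz": 125,"twist": 0}

```text
clock: 10.7
eef_pos: [0.5058, -0.1453, 0.0574]
ee_rot: [-3.119, 0.375, 0.0]
force: [-0.3, -0.2, 0.6]
gripper_width: 0.524
finger_force: 0.0
```

>>> drive_tool:
  targets:
    - {"tx": 0,"ty": 0,"tz": 0,"twist": 0}
    - {"tx": 0,"ty": 0,"tz": 0,"twist": 0}
    - {"tx": 0,"ty": 0,"tz": 0,"twist": 0}
    - {"tx": 0,"ty": 0,"tz": 0,"twist": 0}
    - {"tx": 0,"ty": 0,"tz": 0,"twist": 0}
    - {"tx": 0,"ty": 0,"tz": 0,"twist": 0}
    - {"tx": 0,"ty": 0,"tz": 0,"twist": 0}
    - {"tx": 0,"ty": 0,"tz": 0,"twist": 0}
  hand: 255
  newtons: 100

```text
clock: 11.37
eef_pos: [0.5067, -0.1454, 0.0589]
ee_rot: [-3.118, 0.377, -0.004]
force: [-0.0, 4.9, 6.6]
gripper_width: 0.194
finger_force: 97.9
```

```bash
python3 - <<'E'
from h import *
s=ctrl.state();print(s['eef_pos'],s['force'],s['gripper_width']*85,s['joints'],R.from_rotvec(s['ee_rot']).as_matrix()[:,0])
print(tool((*jig(83.6,74.5),.2),np.radians(37.1+90)))
E
```

```text
[ 0.5067 -0.1454  0.0589] [-0.0166  4.8751  6.5702] 16.487480850856766 [-0.4217 -0.0072  1.9786  0.002   1.1681  1.3892] [ 0.9711 -0.2386  0.0024]
[array([  53.7, -370.1, -140.4]), np.float64(-50.9)]
```

>>> drive_tool:
  targets:
    - {"tx": 0,"ty": 0,"tz": -8,"twist": 0}
    - {"tx": 0,"ty": 0,"tz": -22,"twist": 0}
    - {"tx": 0,"ty": 0,"tz": -42,"twist": 0}
    - {"tx": 0,"ty": 0,"tz": -65,"twist": 0}
    - {"tx": 0,"ty": 0,"tz": -90,"twist": 0}
    - {"tx": 0,"ty": 0,"tz": -115,"twist": 0}
    - {"tx": 0,"ty": 0,"tz": -135,"twist": 0}
    - {"tx": 0,"ty": 0,"tz": -140,"twist": 0}
    - {"tx": 0,"ty": 0,"tz": -140,"twist": 0}

```text
clock: 12.12
eef_pos: [0.5062, -0.1467, 0.1993]
ee_rot: [3.117, -0.377, 0.005]
force: [0.0, 0.1, -1.5]
gripper_width: 0.194
finger_force: 98.5
```

```bash
python3 - <<'E'
from bar import *
im,c=snap('wrist','lift');s=ctrl.state();print(s['eef_pos'],s['force'],s['gripper_width']*85,s['finger_force'])
b=im.astype(int);red=(b[...,2]-np.maximum(b[...,1],b[...,0])>90)&(b[...,1]<60);print(red.sum(),cv2.boundingRect(red.astype(np.uint8)))
print(proj(c,np.array([[*s['eef_pos'][:2],s['eef_pos'][2]+d] for d in(.032,0,-.048)])))
print(tool((*jig(83.6,74.5),.19),np.radians(37.1+90)))
t,ct=snap('top','liftt');d,cs=snap('side','lifts')
for n,i,cc in(('t',t,ct),('s',d,cs)): print(n,proj(cc,s['eef_pos']))
E
```

```text
[ 0.5053 -0.1462  0.1972] [-0.1443  0.208  -2.4144] 16.292737068414496 98.51652145385742
5109 (302, 215, 43, 129)
[[320.4664 297.2383]
 [320.8395 260.6744]
 [321.1915 226.1814]]
[array([  54.6, -370.9,    6.9]), np.float64(-50.9)]
t [[373.4669 234.8331]]
s [[359.8973 136.9513]]
```

>>> drive_tool:
  targets:
    - {"tx": 55,"ty": -371,"tz": 0,"twist": -51}
    - {"tx": 55,"ty": -371,"tz": 0,"twist": -51}
    - {"tx": 55,"ty": -371,"tz": 0,"twist": -51}
    - {"tx": 55,"ty": -371,"tz": 0,"twist": -51}
    - {"tx": 55,"ty": -371,"tz": 0,"twist": -51}
    - {"tx": 55,"ty": -371,"tz": 0,"twist": -51}
    - {"tx": 55,"ty": -371,"tz": 0,"twist": -51}
    - {"tx": 55,"ty": -371,"tz": 0,"twist": -51}
    - {"tx": 55,"ty": -371,"tz": 0,"twist": -51}
    - {"tx": 55,"ty": -371,"tz": 0,"twist": -51}
    - {"tx": 55,"ty": -371,"tz": 0,"twist": -51}
    - {"tx": 55,"ty": -371,"tz": 0,"twist": -51}
    - {"tx": 55,"ty": -371,"tz": 0,"twist": -51}
    - {"tx": 55,"ty": -371,"tz": 0,"twist": -51}

```text
clock: 13.43
eef_pos: [0.6469, 0.2, 0.1967]
ee_rot: [2.978, 1.0, -0.002]
force: [-0.4, -0.6, -2.6]
gripper_width: 0.19
finger_force: 98.7
```

```bash
python3 - <<'E'
from bar import *
im,c=snap('wrist','over');s=ctrl.state();np.savez('over.npz',K=c[0],T=c[1])
print(s['clock'],s['eef_pos'],s['joints'],s['force']);h=jig(83.6,74.5);print('hub',h)
M=R.from_rotvec(s['ee_rot']).as_matrix();print('toolx yaw',np.degrees(np.arctan2(M[1,0],M[0,0])))
print(tool((*h,.19),np.radians(37.1+90)),'hub px',proj(c,(*h,.08)))
b=im.astype(int);red=(b[...,2]-np.maximum(b[...,1],b[...,0])>90)&(b[...,1]<60);print(cv2.boundingRect(red.astype(np.uint8)))
for d in(-4,-2,0,2): print(d,proj(c,np.array([s['eef_pos']+M@np.array([.025+d/1000,y,.006]) for y in(-.009,.009)])).round(1).tolist())
cv2.imwrite('pics/overb.png',cv2.resize(im[80:380,180:460],None,fx=2,fy=2))
E
```

```text
13.4833 [0.647  0.2001 0.1971] [ 0.1902  0.1952  1.5154 -0.0002  1.4315  1.1132] [ 0.4931 -0.7086 -2.3913]
hub [0.6467 0.201 ]
toolx yaw 37.11931289801271
[array([ 0.3, -0.9,  7.1]), np.float64(0.02)] hub px [[321.5752 194.8445]]
(302, 215, 302, 129)
-4 [[304.5, 216.7], [340.3, 216.7]]
-2 [[304.4, 212.9], [340.3, 212.9]]
0 [[304.4, 209.1], [340.4, 209.1]]
2 [[304.3, 205.3], [340.5, 205.3]]
```

View pics/overb.png

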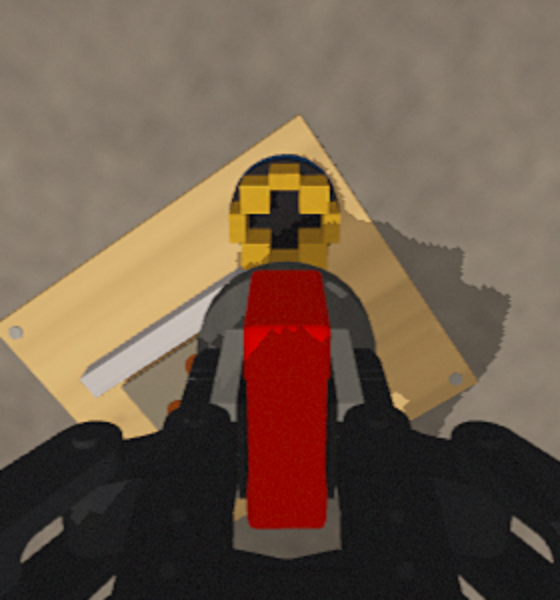

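The key hangs straight in the jaws with its splines parallel to the slots. The slot cross centre is near crop (285,220), and the bar's front edge is at crop row 270. I'll measure the rim in this view numerically.

```bash
python3 - <<'E'
from bar import *
im=cv2.imread('pics/over.png');z=np.load('over.npz');c=(z['K'],z['T']);W=np.linalg.inv(c[1])
s=ctrl.state();M=R.from_rotvec(s['ee_rot']).as_matrix();e=s['eef_pos']
tl=lambda w:((w-e)@M*1000).round(1)
g=cv2.cvtColor(im,cv2.COLOR_BGR2HSV)
for r in range(160,216,2): print(r,' '.join(f'{g[r,k,2] if g[r,k,1]>120 and 15<g[r,k,0]<35 else -g[r,k,2].astype(int):4d}' for k in range(290,356,2)))
print('rim pts tool',[tl(ray(c,(322,r),.08)[0]).tolist() for r in(170,180,190,200)])
for d in (-5,-2.5,0):
    q=lambda x,zz:proj(c,e+M@np.array([x+d,0,zz])/[1]/1000 if 0 else e+M@(np.array([x+d,0,zz])/1000))[0].round(1)
    print(d,'bar bottom',q(25,6.9),'bar top',q(25,-29.1),'far top',q(-25,-29.1),'flange top',q(24,6.9),'flange bot',q(24,14.9))
EOF
E
```

```text
160 -130 -126 -121  168 -214 -210 -211 -211 -218 -207  -99  -75  -45  -33  -30  -39  -43  -40  -30  -20  -42  -78  -69 -164  182 -207 -207 -210 -122 -130 -129 -127 -128
162 -129  132  197 -214 -211 -211 -212 -223 -142  -58  -20  -49  -56  130  137  135  136  138  138  143  -43  -45  -25  -65 -119  146 -213 -212  177 -103 -127 -126 -128
164  162 -216 -211 -212 -211 -212  224  -93  -32  -51  -45  -43   84  129  126  126  126  125  124  131  -42  -45  -45  -44  -34  -70  149  190 -218 -143 -128 -128 -128
166 -216 -212 -211 -212 -212 -221  -90  -29  -42  -41  -45  -42  107  132  134  127  131  138  135  145  -29  -43  -43  -42  -44  -41  -79 -224  186 -218 -106 -127 -129
168 -211 -212 -212 -213 -219 -181  134  136  139  136  137  135  185  211  206  205  209  205  204  212  126  122  137  135  134  137  110 -126  193 -218  184 -126 -134
170 -213 -212 -212 -215 -210  -63  133  127  126  126  126  124  180  206  202  201  205  203  203  210  120  129  126  126  129  128  132  -38  159  190 -217 -145 -134
172 -213 -215 -215 -220 -133  124  141  140  141  136  140  130  180  206  200  201  2
[... 3505 characters left out ...]
9  -50  -49  -52  -51  -54  -55  -58  -58  -57  -56  -54  -52  -52  -52  -52  -50  -43  -45  144  153  154  149  148  147  149
rim pts tool [[22.1, -0.5, 117.1], [13.5, -0.5, 117.1], [4.7, -0.5, 117.1], [-4.3, -0.5, 117.1]]
-5 bar bottom [322.4 217.9] bar top [322.2 249.5] far top [322.3 351.8] flange top [322.4 219.8] flange bot [322.4 214.4]
-2.5 bar bottom [322.4 213.3] bar top [322.2 243.7] far top [322.3 347.2] flange top [322.4 215.1] flange bot [322.4 210. ]
0 bar bottom [322.4 208.6] bar top [322.2 237.9] far top [322.3 342.6] flange top [322.4 210.4] flange bot [322.4 205.5]Traceback (most recent call last):
  File "<stdin>", line 11, in <module>
NameError: name 'EOF' is not defined
```

>>> drive_tool:
  targets:
    - {"tx": 3.3,"ty": -1,"tz": 15,"twist": 0}
    - {"tx": 3.3,"ty": -1,"tz": 35,"twist": 0}
    - {"tx": 3.3,"ty": -1,"tz": 50,"twist": 0}
    - {"tx": 3.3,"ty": -1,"tz": 57,"twist": 0}
    - {"tx": 3.3,"ty": -1,"tz": 62,"twist": 0}
    - {"tx": 3.3,"ty": -1,"tz": 65,"twist": 0}
    - {"tx": 3.3,"ty": -1,"tz": 68,"twist": 0}
    - {"tx": 3.3,"ty": -1,"tz": 71,"twist": 0}
    - {"tx": 3.3,"ty": -1,"tz": 73,"twist": 0}
    - {"tx": 3.3,"ty": -1,"tz": 75,"twist": 0}
    - {"tx": 3.3,"ty": -1,"tz": 75,"twist": 0}

```text
clock: 14.4
eef_pos: [0.6493, 0.2042, 0.1222]
ee_rot: [-2.977, -1.002, 0.0]
force: [-0.0, 0.1, -2.6]
gripper_width: 0.193
finger_force: 98.7
```

>>> drive_tool:
  targets:
    - {"tx": 0,"ty": 0,"tz": 3,"twist": 0}
    - {"tx": 0,"ty": 0,"tz": 5,"twist": 0}
    - {"tx": 0,"ty": 0,"tz": 7,"twist": 0}
    - {"tx": 0,"ty": 0,"tz": 9,"twist": 0}
    - {"tx": 0,"ty": 0,"tz": 11,"twist": 0}
    - {"tx": 0,"ty": 0,"tz": 12,"twist": 0}
    - {"tx": 0,"ty": 0,"tz": 12,"twist": 0}

```text
clock: 14.98
eef_pos: [0.6491, 0.2042, 0.1098]
ee_rot: [-2.977, -1.002, 0.001]
force: [0.5, 1.2, -1.6]
gripper_width: 0.192
finger_force: 98.7
```

>>> drive_tool:
  targets:
    - {"tx": 0.5,"ty": 0,"tz": 1,"twist": 0}
    - {"tx": 0.5,"ty": 0,"tz": 2,"twist": 0}
    - {"tx": 0.5,"ty": 0,"tz": 3,"twist": 0}
    - {"tx": 0.5,"ty": 0,"tz": 4,"twist": 0}
    - {"tx": 0.5,"ty": 0,"tz": 5,"twist": 0}
    - {"tx": 0.5,"ty": 0,"tz": 5,"twist": 0}
    - {"tx": 0.5,"ty": 0,"tz": 5,"twist": 0}

```text
clock: 15.57
eef_pos: [0.6497, 0.2045, 0.1052]
ee_rot: [-2.977, -1.002, 0.0]
force: [-0.5, -0.5, -1.7]
gripper_width: 0.192
finger_force: 98.7
```

```bash
python3 - <<'E'
from h import *
s=ctrl.state();M=R.from_rotvec(s['ee_rot']).as_matrix();print(s['eef_pos'],M.T@s['force'],M.T@s['moment'])
E
```

```text
[0.6497 0.2045 0.1052] [-0.7059  0.1244  1.7194] [ 0.0144  0.0158 -0.0496]
```

>>> drive_tool:
  targets:
    - {"tx": 0,"ty": 0,"tz": 1,"twist": 0}
    - {"tx": 0,"ty": 0,"tz": 2,"twist": 0}
    - {"tx": 0,"ty": 0,"tz": 3,"twist": 0}
    - {"tx": 0,"ty": 0,"tz": 4,"twist": 0}
    - {"tx": 0,"ty": 0,"tz": 4,"twist": 0}
    - {"tx": 0,"ty": 0,"tz": 4,"twist": 0}

```text
clock: 16.07
eef_pos: [0.65, 0.2046, 0.1018]
ee_rot: [2.977, 1.002, 0.001]
force: [-0.9, 0.2, 2.2]
gripper_width: 0.194
finger_force: 99.2
```

>>> drive_tool:
  targets:
    - {"tx": 0,"ty": 0,"tz": 1,"twist": 0}
    - {"tx": 0,"ty": 0,"tz": 2,"twist": 0}
    - {"tx": 0,"ty": 0,"tz": 3,"twist": 0}
    - {"tx": 0,"ty": 0,"tz": 4,"twist": 0}
    - {"tx": 0,"ty": 0,"tz": 5,"twist": 0}
    - {"tx": 0,"ty": 0,"tz": 6,"twist": 0}
    - {"tx": 0,"ty": 0,"tz": 6,"twist": 0}
    - {"tx": 0,"ty": 0,"tz": 6,"twist": 0}

```text
clock: 16.73
eef_pos: [0.6501, 0.2046, 0.0964]
ee_rot: [2.977, 1.002, 0.001]
force: [-2.8, -0.5, 7.6]
gripper_width: 0.191
finger_force: 100.0
```

>>> drive_tool:
  targets:
    - {"tx": -0.5,"ty": 0,"tz": 1,"twist": 0}
    - {"tx": -0.5,"ty": 0,"tz": 2,"twist": 0}
    - {"tx": -0.5,"ty": 0,"tz": 3,"twist": 0}
    - {"tx": -0.5,"ty": 0,"tz": 3.5,"twist": 0}
    - {"tx": -0.5,"ty": 0,"tz": 3.5,"twist": 0}
    - {"tx": -0.5,"ty": 0,"tz": 3.5,"twist": 0}

```text
clock: 17.23
eef_pos: [0.6501, 0.2046, 0.0942]
ee_rot: [-2.977, -1.003, -0.003]
force: [-5.3, 0.0, 11.3]
gripper_width: 0.192
finger_force: 100.6
```

>>> drive_tool:
  targets:
    - {"tx": 0,"ty": 0,"tz": 0.7,"twist": 0}
    - {"tx": 0,"ty": 0,"tz": 0.7,"twist": 0}
    - {"tx": 0,"ty": 0,"tz": 0.7,"twist": 0}
    - {"tx": 0,"ty": 0,"tz": 0.7,"twist": 0}
    - {"tx": 0,"ty": 0,"tz": 0.7,"twist": 0}
    - {"tx": 0,"ty": 0,"tz": 0.7,"twist": 0}

```text
clock: 17.73
eef_pos: [0.6502, 0.2046, 0.0938]
ee_rot: [-2.977, -1.002, -0.003]
force: [-4.4, -0.0, 13.0]
gripper_width: 0.193
finger_force: 100.7
```

```bash
python3 - <<'E'
from h import *
s=ctrl.state();M=R.from_rotvec(s['ee_rot']).as_matrix();print(s['eef_pos'],s['force'],M.T@s['force'],M.T@s['moment'],M[:,2])
z=np.load('hub1.npz');c=(z['K'],z['T']);j=np.load('jig.npz')
p=np.array([(501,362),(638,362),(650,183),(503,183)])/1.8+[41,0]
print((ray(c,p,.032)[:,:2]-j['t'])@j['R']*1000)
q=np.array([(500,388),(520,182),(685,181)])/1.8+[41,0]
print((ray(c,q,.026)[:,:2]-j['t'])@j['R']*1000)
E
```

```text
[0.6502 0.2046 0.0938] [-4.4355 -0.0294 12.9739] [ -3.5257  -2.6529 -12.9818] [ 0.5527 -0.8379  0.0132] [ 0.0018  0.0007 -1.    ]
[[-51.1469  39.3681]
 [-51.2565 -40.2683]
 [ 47.855  -39.917 ]
 [ 47.9525  37.8398]]
[[-69.3603  40.1208]
 [ 48.5064  28.7225]
 [ 48.9078 -60.147 ]]
```

```bash
python3 -c "
from station import ctrl
print(ctrl.close_job())"
```

```text
the job is handed in; nothing more can be done
None
```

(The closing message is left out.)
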